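# Find the balance point of a weighted bar and rest it on a balance stand

### The arm

A 6-joint arm with a two-finger parallel gripper is mounted at the origin on a cart in front of the work surface, level with it; the furniture and walls round the work are solid. World frame = base frame: x ahead of the robot, y to its left, z up, the work surface at z = 0. Lengths are in mm, angles in rad, forces in N, time in s.
With the tool pointing down it reaches from about 350 to 775 mm from the base axis. Payload 7.3 kg.
Tool frame: the origin (TCP) lies at the very end of the fingers, on their centre line; the grasp point (between the pads) lies 19 mm behind it; z points along the fingers, y is the direction in which the jaws open and shut (so a half turn about z gives the same grasp; the last joint's range is limited). The gripper opens to 92 mm and grips with 3 to 60 N. Pads are 19 mm wide; open, the fingers measure 130 mm over their backs; the gripper's body (75 mm by 190 mm) begins 47 mm behind the grasp point.
Start: joints at [-1.323, 0.342, 1.524, -0, 1.275, -0.146], TCP at [201.466, -484.826, 226.741] pointing down, gripper open.
Joint ranges: [-2.53, 2.53], [-0.77, 2.02], [0.04, 2.7], [-1, 4.14], [0.28, 2.66], [-3.11, 3.11]. Speed limits (rad/s): [2.57, 2.57, 3.14, 3.14, 3.14, 3.14].

### API

Orientations are given as [roll, pitch, yaw] about the fixed x, y, z axes, in that order (R = Rz(yaw) Ry(pitch) Rx(roll)).
In Python, from plant import bot gives the robot as it stands.
- The arm moves only by the tool arm_command, never from a script. Its argument "targets" is a list of rows, each an object of numbers: "x", "y", "z": the shift along the world's x, y, z in cm; "roll": the turn about the world's z in rad. In form: [{"x": .., "y": .., "z": .., "roll": ..}, ...]. A call has 1 to 8 rows; each row is the pose to reach, as a shift and turn from the pose commanded when the call began; what a row does not reach only later rows make up. A row lasts 1/12 s, in which the tool goes at most 41.7 mm and 7.16 degrees, less where a joint would pass 70% of its speed; a pose out of reach is approached as far as the arm can. A call with a gripper value outside its range is refused whole. "fingers" is the opening, from 0 (shut) to 1 (fully open), set as the call begins (left out, the last holds). The fingers move at their own pace and stop on an object; the grip force is fixed at half the most. Time passes only in rows, so rows that repeat a pose let the fingers close. It gives the time, the measured TCP pose, the force and the opening at its end, in the units of the state.
- bot.get_obs(): the state, without advancing time (a new reading comes with each control period).
- bot.capture(name): name is "scene" or "top" or "wrist"; returns a dict with "img" (384x512x3 uint8, blue, green, red), "fx", "fy", "cx", "cy" (pixels), "position" and "rotation" of the camera in the world; the wrist camera has in their place "hand_eye" (4x4, takes a point from camera to tool coordinates, whose origin is the TCP and whose axes are the flange's). Camera axes: x right, y down, z forward; pixel columns grow to the right and rows downward; lengths in mm; the calibration is good to about 2 mm. A picture is of the moment at which its call begins: read the wrist's pose just before it. There is no depth.
- bot.close_job(): hands the job in, once; it reports no verdict.
The state is a dict: "time": time; "joint_positions": joint angles; "dq": joint speeds; "tau": joint torques, N m; "tool_pos": TCP position; "tcp_rot": TCP orientation; "contact_force": force on the tool from outside, world axes, zero at the start; "moment": the same for the moment, N m; "grip_width": finger opening in mm.
Only numpy, scipy, OpenCV 4.12 (cv2) and the standard library are available. Lean on these libraries where they do the work, as an engineer would, in place of code of your own. Each camera call takes 0.05 s, during which the arm holds its last target.

### The job

The square bar in the wooden cradle has a weight hidden somewhere inside it. Find where it balances by lifting it just a little at trial points, never letting it tip steeply, then set it gently on the sprung rubber pad in the middle of the balance stand, lying between the prongs of both forks, so that when you let go it stays level on the pad alone. Leave the tape measure, nut and bolt where they are.

Things in the scene. Friction and masses are not known exactly. Their poses are not given: they have to be found in the camera images.
- weight_bar: loose square aluminium bar, 420 x 20 x 20 mm, red cap at its +x end, black at -x, ticks across the top every 20 mm (longest at the middle). Origin at the middle of the bar (half-way up); x along it, z up. About 0.6 kg in all; a hidden weight, fixed fast inside, puts the balance point anywhere from 80 mm one side of the middle to 80 mm the other.
- cradle: fixed wooden cradle, 320 x 70 mm plank 10 mm thick, origin at the centre of its underside, x along the bar. Two blocks, 30 mm long, centred 142 mm either side, carry the bar's underside 45 mm above the bench in notches 34 mm wide with cheeks 6 mm higher. Between the blocks (125 mm either side of the middle) the bar is free to grasp, with 35 mm of air below.
- balance_stand: fixed grey stand, base 280 x 80 x 10 mm, origin at the centre of its underside, x along it and the bar to rest on it (either way round). Its mid post is 16 x 16 mm, so fingers can straddle it. Blue forks 115 mm either side, 12 mm thick: prongs 40 mm apart up to 92 mm, stop between them at 56 mm above the bench, where a bar off balance comes to lie, tipped by about 0.12 rad.
- rest_pad: black rubber pad on a sprung brass cap on the stand's mid post, 16 x 16 mm; origin at the centre of its top face, 70 mm above the bench unloaded. It sinks 1 mm per 4 N (9 mm at most), so the level bar rests on it with its middle about 78.5 mm up, if its balance point is within 8 mm of the pad's centre along the bar; else it tips.
- tape_measure: bystander: yellow tape measure, 35 x 80 x 69 mm high, origin at the centre of its underside
- nut_1: bystander: steel nut, 24 x 27 x 12 mm, origin at the centre of its underside
- bolt_2: bystander: steel bolt lying down, 95 mm long, 21 mm thick head, origin under its middle

How it is judged (in metres and radians):
On the way:
1. the bar is lifted clear of the cradle and hangs level (within 0.1 rad) (height (world z) of weight_bar above 0.061 m and contact force between weight_bar and cradle below 0.1 N and angle between weight_bar's own x axis and vertical between 1.4708 and 1.6708 rad), for 0.3 s.
At the end, for the whole second after the job is handed in: the bar lies at rest on the rubber pad alone, level within 0.05 rad, its middle height 74 to 83 mm above the bench, along the stand within 0.2 rad, let go (contact force between weight_bar and rest_pad above 3 N and angle between weight_bar's own x axis and vertical between 1.5208 and 1.6208 rad and height (world z) of weight_bar between 0.074 and 0.083 m and angle between the x axis of weight_bar and the x axis of balance_stand, either way round below 0.2 rad and linear speed of weight_bar below 0.02 m/s and angular speed of weight_bar below 0.1 rad/s); the robot touches nothing.
It fails at once if the bar tips by more than 0.25 rad (angle between weight_bar's own x axis and vertical below 1.3208 rad or angle between weight_bar's own x axis and vertical above 1.8208 rad).
It fails at once if the bar is pressed on the pad with more than 25 N (contact force between weight_bar and rest_pad above 25 N).
It fails at once if tape measure, nut or bolt moved by more than 20 mm (distance of any of tape_measure, nut_1, bolt_2 from where it was at the start of the episode above 0.02 m).
It also fails if it takes over 72 s, if anything falls off the work surface, if the arm or the gripper's body presses on something with over 40 N, if the wrist force passes 120 N, or if a joint passes its speed limit or range.

## Working session

There is one attempt and no reset: what is moved stays moved. The work goes in short steps, Python scripts to look and compute and a tool call to move; the robot and the scene stay as the last step left them, time stands still between calls to the robot, and variables do not carry over. Pictures are saved under pics/ and viewed, and the job is handed in when it is done.

Besides the shell and the picture viewer there is one more tool, called after "Call:" by a JSON object that holds its "fn" and its "kwargs". arm_command: Moves the arm, as the interface text tells. Its arguments: {"type":"object","properties":{"targets":{"type":"array","items":{"type":"object","properties":{"x":{"type":"number"},"y":{"type":"number"},"z":{"type":"number"},"roll":{"type":"number"}}}},"fingers":{"type":"number"}},"required":["targets"]}

```bash
ls; mkdir -p pics; python3 - <<'E'
from plant import bot
import cv2
o=bot.get_obs();print({k:o[k] for k in o})
for n in("scene","top","wrist"):
    c=bot.capture(n);cv2.imwrite(f"pics/{n}0.png",c["img"])
    print(n,{k:c[k] for k in c if k!="img"})
E
```

```text
pics
{'time': 0.0, 'joint_positions': array([-1.32300472e+00,  3.42746163e-01,  1.52503311e+00,  2.41507669e-05,
        1.27537792e+00, -1.45970623e-01]), 'dq': array([-0.00023557,  0.00022672, -0.00172185,  0.00134517,  0.00033811,
       -0.00051308]), 'tau': array([ 2.50297953e-04, -4.31242669e+01, -2.44224358e+01,  7.16382475e-02,
        5.60106570e-02, -1.31319239e-04]), 'tool_pos': array([ 201.3650049 , -484.40632905,  226.02717408]), 'tcp_rot': array([-3.14004811e+00, -2.50415415e-04,  3.93754986e-01]), 'contact_force': array([ 0.27372347,  0.67191349, -1.05058724]), 'moment': array([-0.02383303,  0.00439024, -0.01541667]), 'grip_width': 91.48409021671507}
scene {'fx': 475.9117913520177, 'fy': 475.9117913520177, 'cx': 248.77922270845534, 'cy': 189.79861063076336, 'position': array([ 66.51240324, 681.69636368, 571.09961361]), 'rotation': array([-2.078715  ,  0.02104086, -2.51404491])}
top {'fx': 422.4754336031067, 'fy': 422.4754336031067, 'cx': 261.9663784677597, 'cy': 192.63297412609973, 'position': array([ 472.3085841 ,  -42.74319305, 1068.9858246 ]), 'rotation': array([-3.00231264, -0.01361785, -1.54801222])}
wrist {'fx': 304.72501836236313, 'fy': 304.72501836236313, 'cx': 260.1421103084973, 'cy': 193.47001974279704, 'hand_eye': array([[ 8.14291208e-07, -9.63964595e-01, -2.66030561e-01,
         7.13460038e+01],
       [ 9.99999925e-01,  1.03508655e-04, -3.72003829e-04,
        -4.98947626e-01],
       [ 3.86134986e-04, -2.66030541e-01,  9.63964523e-01,
        -1.56361555e+02],
       [ 0.00000000e+00,  0.00000000e+00,  0.00000000e+00,
         1.00000000e+00]])}
```

View pics/top0.png

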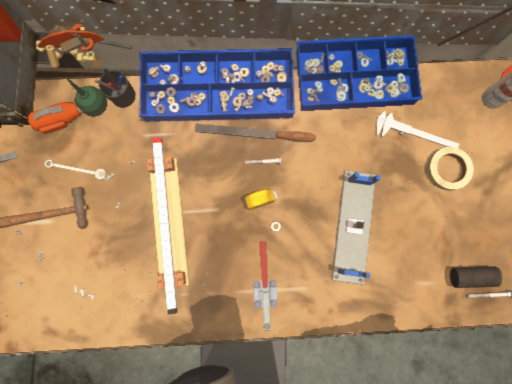

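View pics/scene0.png

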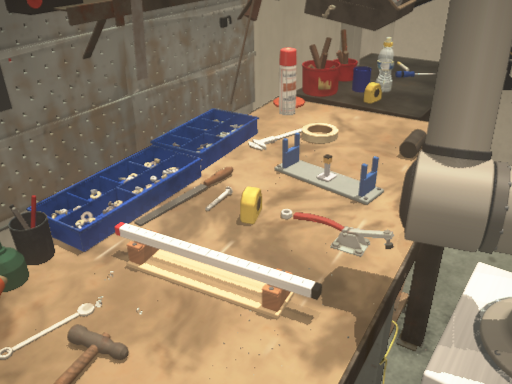

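The top view shows the bar on the cradle, with its red cap at (157,140) and black cap at (171,311). The stand is at about (355,226), its pad is near (356,226), and the tape, nut and bolt lie between the two. Next I'll measure.

```bash
cat > h.py <<'E'
import numpy as np,cv2
from scipy.spatial.transform import Rotation as R
def ray(c,px):
    d=np.array([(px[0]-c["cx"])/c["fx"],(px[1]-c["cy"])/c["fy"],1.])
    return np.array(c["position"]),R.from_euler('xyz',c["rotation"]).as_matrix()@d
def onz(c,px,z):
    p,d=ray(c,px);return p+d*(z-p[2])/d[2]
def proj(c,P):
    q=R.from_euler('xyz',c["rotation"]).as_matrix().T@(np.array(P)-c["position"])
    return np.array([c["cx"]+c["fx"]*q[0]/q[2],c["cy"]+c["fy"]*q[1]/q[2]])
def wristcam(c,o):
    T=np.eye(4);T[:3,:3]=R.from_euler('xyz',o["tcp_rot"]).as_matrix();T[:3,3]=o["tool_pos"]
    M=T@c["hand_eye"];c=dict(c);c["position"]=M[:3,3];c["rotation"]=R.from_matrix(M[:3,:3]).as_euler('xyz');return c
def blobs(m,mn=6):
    n,l,s,ce=cv2.connectedComponentsWithStats(m.astype(np.uint8))
    return [(ce[i].round(1),s[i].tolist()) for i in range(1,n) if s[i,4]>=mn]
E
python3 - <<'E'
from plant import bot
from h import *
c=bot.capture("top");im=c["img"];hsv=cv2.cvtColor(im,cv2.COLOR_BGR2HSV)
H,S,V=[hsv[...,i].astype(int) for i in range(3)]
roi=np.zeros(H.shape,bool);roi[125:325,135:195]=1
red=((H<8)|(H>172))&(S>150)&(V>120)&roi
blk=(V<55)&roi
wh=(S<50)&(V>150)&roi
for n,m in(("red",red),("blk",blk),("wh",wh)):print(n,blobs(m,8))
ys,xs=np.where(wh);r=cv2.minAreaRect(np.c_[xs,ys].astype(np.float32));print(r)
roi2=np.zeros(H.shape,bool);roi2[160:290,325:390]=1
print("blue",blobs((H>100)&(H<125)&(S>120)&roi2))
print("pad",blobs((V<70)&roi2,4))
cv2.imwrite("pics/cr.png",np.hstack([cv2.resize(im[130:320,140:205],None,fx=3,fy=3,interpolation=2),cv2.resize(im[130:320,320:400],None,fx=3,fy=3,interpolation=2)]))
E
```

```text
red [(array([156.5, 139.6]), [152, 138, 10, 4, 38])]
blk []
wh [(array([164. , 226.5]), [153, 143, 23, 167, 1508])]
((164.04220581054688, 225.7354736328125), (166.76202392578125, 9.485942840576172), 85.03025817871094)
blue [(array([362.7, 178. ]), [355, 173, 18, 9, 71]), (array([377.4, 177.5]), [376, 176, 4, 4, 13]), (array([351.7, 272.7]), [345, 270, 14, 6, 54]), (array([367.1, 275.4]), [366, 274, 3, 4, 11])]
pad []
```

View pics/cr.png

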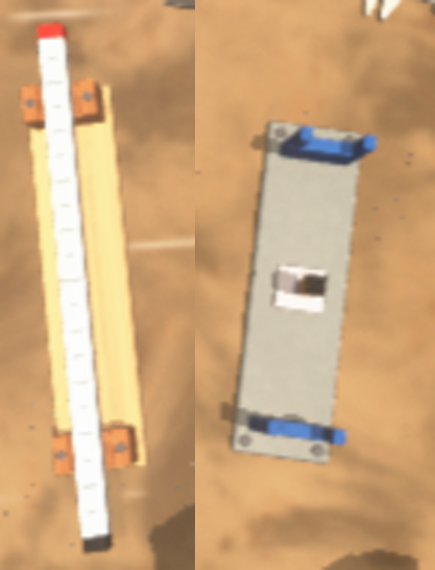

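```bash
python3 - <<'E'
from plant import bot
from h import *
c=bot.capture("top")
a=onz(c,(157,138),65);b=onz(c,(172.2,313),65);print(a,b,np.linalg.norm(a-b),(a+b)/2,np.arctan2(*(a-b)[1::-1]))
print("wh",onz(c,(164.04,225.74),65))
print("pad",onz(c,(359.3,225),70))
# stand base corners crop px
for p in [(266,122),(360,132),(329,462),(233,449)]:
    print(onz(c,(320+(p[0]-195)/3,130+p[1]/3),10))
for p in [(262,85+0)]: pass
print(c['rotation'],c['position'])
E
```

```text
[741.36737279 205.47151038  65.        ] [328.61046664 146.95410516  65.        ] 416.8843368219321 [534.98891971 176.21280777  65.        ] 0.14083353209657928
wh [528.53238687 176.67197881  65.        ]
pad [ 540.89702547 -285.55049781   70.        ]
[ 682.9252792  -261.33451947   10.        ]
[ 676.29492004 -341.60183614   10.        ]
[ 399.96834382 -312.0502123    10.        ]
[ 408.72150329 -233.01418116   10.        ]
[-3.00231264 -0.01361785 -1.54801222] [ 472.3085841   -42.74319305 1068.9858246 ]
```

Call:
{"fn": "arm_command", "kwargs": {"targets": [{"x": 33.4, "y": 66, "z": 0, "roll": -0.253}, {"x": 33.4, "y": 66, "z": 0, "roll": -0.253}, {"x": 33.4, "y": 66, "z": 0, "roll": -0.253}, {"x": 33.4, "y": 66, "z": 0, "roll": -0.253}, {"x": 33.4, "y": 66, "z": 0, "roll": -0.253}, {"x": 33.4, "y": 66, "z": 0, "roll": -0.253}, {"x": 33.4, "y": 66, "z": 0, "roll": -0.253}, {"x": 33.4, "y": 66, "z": 0, "roll": -0.253}], "fingers": 1}}

```text
time: 0.92
tool_pos: [352.0, -186.3, 226.9]
tcp_rot: [3.141, -0.0, 0.14]
contact_force: [0.5, -0.2, -0.9]
grip_width: 92.1
```

Call:
{"fn": "arm_command", "kwargs": {"targets": [{"x": 18.3, "y": 36.3, "z": 0}, {"x": 18.3, "y": 36.3, "z": 0}, {"x": 18.3, "y": 36.3, "z": 0}, {"x": 18.3, "y": 36.3, "z": 0}, {"x": 18.3, "y": 36.3, "z": 0}, {"x": 18.3, "y": 36.3, "z": 0}, {"x": 18.3, "y": 36.3, "z": 0}, {"x": 18.3, "y": 36.3, "z": 0}]}}

```text
$.targets[0]: bad value
```

Call:
{"fn": "arm_command", "kwargs": {"targets": [{"x": 1.84, "y": 3.2, "z": 0}, {"x": 1.84, "y": 3.2, "z": 0}, {"x": 1.84, "y": 3.2, "z": 0}]}}

```text
$.targets[0]: bad value
```

```bash
python3 - <<'E'
from plant import bot
from h import *
o=bot.get_obs();c=bot.capture("wrist");print(o["tool_pos"],o["tcp_rot"],o["contact_force"],o["moment"])
cv2.imwrite("pics/w1.png",c["img"])
E
```

```text
[ 351.96462577 -186.34036818  226.93126742] [ 3.14110969e+00 -4.59264419e-04  1.40238620e-01] [ 0.53912475 -0.15138549 -0.8644601 ] [-0.0202581  -0.03807605 -0.01026979]
```

View pics/w1.png

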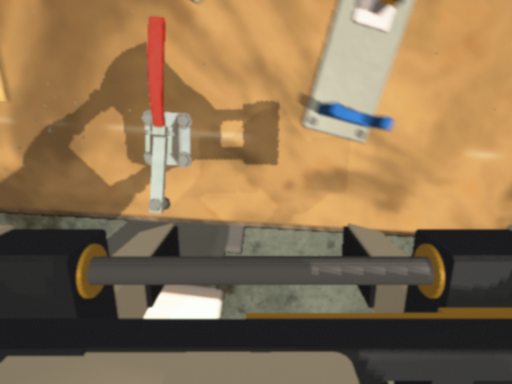

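The rows need a roll value. This wrist view shows the clamp at (160,150) and the stand's near fork at (350,115), and the camera looks ahead of the fingers.

Call:
{"fn": "arm_command", "kwargs": {"targets": [{"x": 18.3, "y": 36.3, "z": 0, "roll": 0}, {"x": 18.3, "y": 36.3, "z": 0, "roll": 0}, {"x": 18.3, "y": 36.3, "z": 0, "roll": 0}, {"x": 18.3, "y": 36.3, "z": 0, "roll": 0}, {"x": 18.3, "y": 36.3, "z": 0, "roll": 0}, {"x": 18.3, "y": 36.3, "z": 0, "roll": 0}, {"x": 18.3, "y": 36.3, "z": 0, "roll": 0}, {"x": 18.3, "y": 36.3, "z": 0, "roll": 0}]}}

```text
time: 1.63
tool_pos: [502.1, 111.6, 226.8]
tcp_rot: [3.141, -0.0, 0.141]
contact_force: [0.3, -0.5, -0.9]
grip_width: 91.5
```

Call:
{"fn": "arm_command", "kwargs": {"targets": [{"x": -2, "y": 6.0, "z": 0, "roll": 0}, {"x": -4, "y": 6.0, "z": 0, "roll": 0}, {"x": -4, "y": 6.0, "z": 0, "roll": 0}, {"x": -4, "y": 6.0, "z": 0, "roll": 0}]}}

```text
time: 1.97
tool_pos: [460.7, 170.5, 226.7]
tcp_rot: [3.141, 0.001, 0.144]
contact_force: [0.4, -0.2, 1.0]
grip_width: 91.8
```

```bash
python3 - <<'E'
from plant import bot
from h import *
o=bot.get_obs();c=bot.capture("wrist");print(o["tool_pos"],o["tcp_rot"],o["contact_force"],o["moment"])
cv2.imwrite("pics/w2.png",c["img"])
E
```

```text
[460.661323   170.49933892 226.67897742] [3.14128009e+00 5.20874490e-04 1.44109650e-01] [ 0.40396707 -0.20734578  0.9750265 ] [ 0.05680124 -0.00059895  0.00383849]
```

View pics/w2.png

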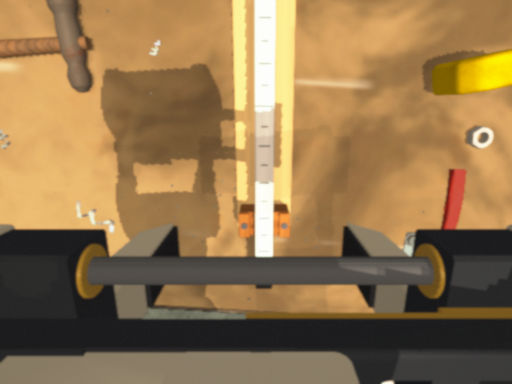

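The wrist view shows the bar running vertically at column ~264, with the ticks visible. I'll measure its centre line.

```bash
python3 - <<'E'
from plant import bot
from h import *
o=bot.get_obs();c=wristcam(bot.capture("wrist"),o);im=c["img"]
g=im.min(axis=2).astype(int)
for r in range(5,250,20):
    row=g[r,225:300];xs=np.where(row>110)[0]+225
    if len(xs): print(r,xs.min(),xs.max(),onz(c,((xs.min()+xs.max())/2,r),65).round(1))
L=cv2.resize(im[0:280,235:295],None,fx=8,fy=8,interpolation=cv2.INTER_CUBIC)
L=cv2.resize(im[0:200,235:295],None,fx=3,fy=3,interpolation=cv2.INTER_CUBIC)
print([(r,(g[r,257:272]<190).sum()) for r in range(0,200) if (g[r,257:272]<g[max(r-3,0),257:272]-30).sum()>2])
cv2.imwrite("pics/w2c.png",L)
c=bot.capture("top");cv2.imwrite("pics/t2.png",c["img"])
E
```

```text
5 231 293 [624.5 191.7  65. ]
25 232 293 [608.1 188.8  65. ]
45 232 293 [591.1 186.4  65. ]
65 233 292 [573.5 183.8  65. ]
85 233 299 [555.8 177.8  65. ]
105 234 291 [536.6 178.4  65. ]
125 234 291 [517.2 175.6  65. ]
145 235 290 [497.1 172.7  65. ]
165 236 289 [476.4 169.7  65. ]
185 236 289 [454.8 166.6  65. ]
205 254 289 [433.9 153.6  65. ]
225 254 285 [410.5 152.2  65. ]
245 253 272 [385.4 156.5  65. ]
[(18, np.int64(0)), (19, np.int64(0)), (41, np.int64(0)), (42, np.int64(0)), (64, np.int64(0)), (107, np.int64(0)), (112, np.int64(2)), (113, np.int64(5)), (114, np.int64(10)), (127, np.int64(14)), (146, np.int64(15)), (147, np.int64(15)), (165, np.int64(15)), (166, np.int64(15))]
```

View pics/w2c.png

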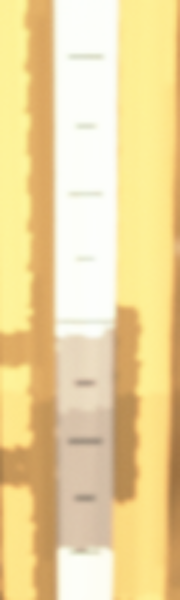

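```bash
python3 - <<'E'
from plant import bot
from h import *
o=bot.get_obs();c=wristcam(bot.capture("wrist"),o);im=c["img"]
hsv=cv2.cvtColor(im,cv2.COLOR_BGR2HSV);m=(hsv[...,1]<60)&(hsv[...,2]>100)
P=[]
for r in range(5,180,10):
    xs=np.where(m[r,245:285])[0]+245
    P.append(onz(c,((xs.min()+xs.max())/2,r),65)); print(r,xs.min(),xs.max(),P[-1].round(1))
P=np.array(P);s=np.polyfit(P[:,0],P[:,1],1);print(np.arctan(s[0]))
M=onz(c,(263.6,107),65);print("mid",M,np.polyval(s,M[0]))
for r in(19,42,64.5,86.3,107,127.5,147,166):print(r,onz(c,(263.6,r),65)[:2].round(1))
E
```

```text
5 251 272 [625.2 190.8  65. ]
15 251 272 [617.  189.7  65. ]
25 251 272 [608.7 188.5  65. ]
35 251 272 [600.2 187.3  65. ]
45 252 272 [591.7 185.6  65. ]
55 252 272 [583.  184.4  65. ]
65 252 271 [574.1 183.6  65. ]
75 252 271 [565.1 182.3  65. ]
85 252 271 [555.9 181.   65. ]
95 252 271 [546.6 179.7  65. ]
105 252 271 [537.2 178.3  65. ]
115 253 270 [527.5 177.   65. ]
125 253 270 [517.8 175.6  65. ]
135 253 270 [507.8 174.2  65. ]
145 254 269 [497.7 172.7  65. ]
155 254 269 [487.4 171.3  65. ]
165 254 269 [476.9 169.8  65. ]
175 254 269 [466.2 168.3  65. ]
0.14015568612919743
mid [535.5392967  175.98215205  65.        ] 178.07163044812108
19 [614.  187.3]
42 [594.5 184.5]
64.5 [574.8 181.6]
86.3 [555.  178.8]
107 [535.5 176. ]
127.5 [515.6 173.1]
147 [495.9 170.3]
166 [476.1 167.4]
```

Call:
{"fn": "arm_command", "kwargs": {"targets": [{"x": 4, "y": 0.5, "z": 0, "roll": -0.002}, {"x": 7.4, "y": 0.6, "z": -2, "roll": -0.003}, {"x": 7.4, "y": 0.6, "z": -6, "roll": -0.003}, {"x": 7.4, "y": 0.6, "z": -9, "roll": -0.003}, {"x": 7.4, "y": 0.6, "z": -12, "roll": -0.003}, {"x": 7.4, "y": 0.6, "z": -12, "roll": -0.003}, {"x": 7.4, "y": 0.6, "z": -12, "roll": -0.003}, {"x": 7.4, "y": 0.6, "z": -12, "roll": -0.003}]}}

```text
time: 2.83
tool_pos: [537.1, 175.0, 108.5]
tcp_rot: [3.142, -0.003, 0.137]
contact_force: [0.2, -0.5, 0.4]
grip_width: 91.7
```

```bash
python3 - <<'E'
from plant import bot
from h import *
o=bot.get_obs();c0=bot.capture("wrist");c=wristcam(c0,o);print(o["tool_pos"],o["tcp_rot"],o["contact_force"],o["moment"])
cv2.imwrite("pics/w3.png",c["img"])
print(proj(c,(535.5,177,65)))
E
```

```text
[537.09540034 174.9952075  108.45523499] [ 3.14159170e+00 -2.63198387e-03  1.36725052e-01] [ 0.20838036 -0.50883888  0.41262942] [-0.04661964 -0.02722889 -0.01082482]
[257.71967005 217.69145338]
```

View pics/w3.png

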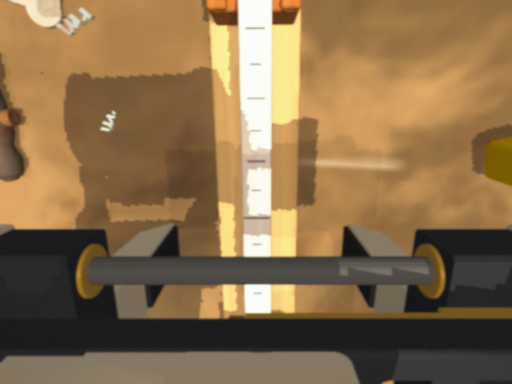

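The longest tick is at (257,217) and I predicted (257.7,217.7), so the calibration agrees. I'll descend and close.

Call:
{"fn": "arm_command", "kwargs": {"targets": [{"x": 0, "y": 0.2, "z": -2.5, "roll": 0.003}, {"x": 0, "y": 0.2, "z": -5, "roll": 0.003}, {"x": 0, "y": 0.2, "z": -7.0, "roll": 0.003}, {"x": 0, "y": 0.2, "z": -7.2, "roll": 0.003}, {"x": 0, "y": 0.2, "z": -7.2, "roll": 0.003}, {"x": 0, "y": 0.2, "z": -7.2, "roll": 0.003}]}}

```text
time: 3.38
tool_pos: [537.1, 177.7, 36.9]
tcp_rot: [-3.142, -0.004, 0.141]
contact_force: [0.1, -1.0, 0.4]
grip_width: 91.7
```

Call:
{"fn": "arm_command", "kwargs": {"targets": [{"x": 0, "y": 0, "z": 0, "roll": 0}, {"x": 0, "y": 0, "z": 0, "roll": 0}, {"x": 0, "y": 0, "z": 0, "roll": 0}, {"x": 0, "y": 0, "z": 0, "roll": 0}, {"x": 0, "y": 0, "z": 0, "roll": 0}, {"x": 0, "y": 0, "z": 0, "roll": 0}, {"x": 0, "y": 0, "z": 0, "roll": 0}, {"x": 0, "y": 0, "z": 0, "roll": 0}], "fingers": 0}}

```text
time: 4.05
tool_pos: [535.6, 177.4, 34.7]
tcp_rot: [3.142, 0.0, 0.141]
contact_force: [-0.5, -0.0, 0.2]
grip_width: 43.1
```

```bash
python3 - <<'E'
from plant import bot
from h import *
o=bot.get_obs();print(o["tool_pos"],o["tcp_rot"],o["contact_force"],o["moment"],o["grip_width"])
E
```

```text
[535.61643952 177.43939547  34.71117739] [3.14151397e+00 1.15640223e-04 1.40814712e-01] [-0.47559697 -0.02882513  0.17776438] [ 0.04191266  0.02338772 -0.0800563 ] 43.123147072544725
```

Call:
{"fn": "arm_command", "kwargs": {"targets": [{"x": 0, "y": 0, "z": 0, "roll": 0}, {"x": 0, "y": 0, "z": 0, "roll": 0}, {"x": 0, "y": 0, "z": 0, "roll": 0}, {"x": 0, "y": 0, "z": 0, "roll": 0}, {"x": 0, "y": 0, "z": 0, "roll": 0}, {"x": 0, "y": 0, "z": 0, "roll": 0}]}}

```text
time: 4.55
tool_pos: [535.7, 177.4, 34.7]
tcp_rot: [3.141, 0.0, 0.141]
contact_force: [-0.1, -0.4, -0.9]
grip_width: 19.9
```

Call:
{"fn": "arm_command", "kwargs": {"targets": [{"x": 0, "y": 0, "z": 0.1, "roll": 0}, {"x": 0, "y": 0, "z": 0.2, "roll": 0}, {"x": 0, "y": 0, "z": 0.3, "roll": 0}, {"x": 0, "y": 0, "z": 0.3, "roll": 0}, {"x": 0, "y": 0, "z": 0.3, "roll": 0}, {"x": 0, "y": 0, "z": 0.3, "roll": 0}]}}

```text
time: 5.05
tool_pos: [535.4, 177.4, 37.5]
tcp_rot: [3.141, 0.001, 0.141]
contact_force: [-0.7, -0.1, -7.2]
grip_width: 20.0
```

```bash
cat > ft.py <<'E'
from plant import bot
from h import *
F=[]
for i in range(8):
    o=bot.get_obs();F.append(np.r_[o["contact_force"],o["moment"],o["tool_pos"]]);c=bot.capture("wrist")
F=np.array(F);print("mean",F.mean(0).round(3));print("sd",F.std(0).round(3),o["grip_width"],o["time"])
import sys;cv2.imwrite(f"pics/{sys.argv[1]}w.png",c["img"]);s=bot.capture("scene");cv2.imwrite(f"pics/{sys.argv[1]}s.png",s["img"])
E
python3 ft.py a
```

```text
mean [-3.43000e-01  4.60000e-02 -6.58000e+00 -6.00000e-03  1.78000e-01
 -1.60000e-02  5.35535e+02  1.77400e+02  3.76330e+01]
sd [0.384 0.498 0.468 0.026 0.024 0.015 0.072 0.016 0.073] 19.615130885600276 5.4
```

View pics/as.png

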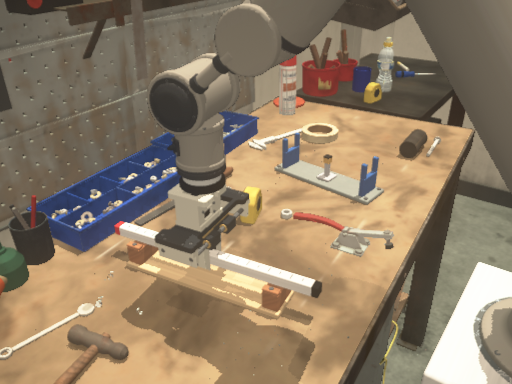

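View pics/aw.png

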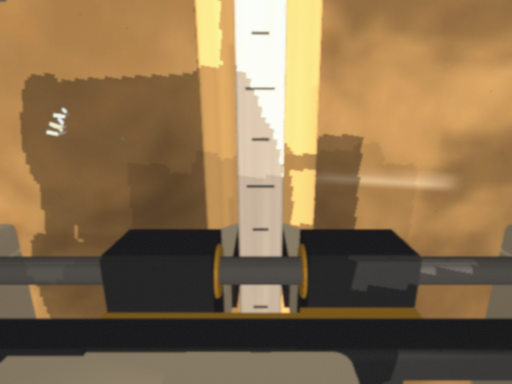

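The weight reads about 6.4 N, and a moment My of +0.178 puts the balance point about +28 mm towards the red end. Next I'll set the bar down and regrip 28 mm further along.

Call:
{"fn": "arm_command", "kwargs": {"targets": [{"x": 0, "y": 0, "z": -0.1, "roll": 0}, {"x": 0, "y": 0, "z": -0.2, "roll": 0}, {"x": 0, "y": 0, "z": -0.3, "roll": 0}, {"x": 0, "y": 0, "z": -0.3, "roll": 0}, {"x": 0, "y": 0, "z": -0.3, "roll": 0}]}}

```text
time: 5.92
tool_pos: [535.7, 177.4, 34.8]
tcp_rot: [3.142, -0.0, 0.141]
contact_force: [0.2, -0.8, -5.5]
grip_width: 19.5
```

Call:
{"fn": "arm_command", "kwargs": {"targets": [{"x": 0, "y": 0, "z": 0, "roll": 0}, {"x": 0, "y": 0, "z": 0, "roll": 0}, {"x": 0, "y": 0, "z": 0, "roll": 0}, {"x": 0, "y": 0, "z": 0, "roll": 0}, {"x": 1, "y": 0.14, "z": 0, "roll": 0}, {"x": 2, "y": 0.28, "z": 0, "roll": 0}, {"x": 2.8, "y": 0.39, "z": 0, "roll": 0}, {"x": 2.8, "y": 0.39, "z": 0, "roll": 0}], "fingers": 0.4}}

```text
time: 6.58
tool_pos: [565.4, 181.5, 35.1]
tcp_rot: [3.142, -0.002, 0.141]
contact_force: [-0.1, 1.5, 1.4]
grip_width: 37.0
```

```bash
python3 ft.py b
```

```text
mean [-1.11000e-01  4.10000e-02 -3.50000e-01  1.30000e-02  2.70000e-02
  8.00000e-03  5.63597e+02  1.81316e+02  3.47290e+01]
sd [0.359 0.918 0.749 0.035 0.046 0.029 0.791 0.062 0.166] 36.67172805704477 6.9333
```

Call:
{"fn": "arm_command", "kwargs": {"targets": [{"x": 0, "y": 0, "z": 0, "roll": 0}, {"x": 0, "y": 0, "z": 0, "roll": 0}, {"x": 0, "y": 0, "z": 0, "roll": 0}, {"x": 0, "y": 0, "z": 0, "roll": 0}, {"x": 0, "y": 0, "z": 0, "roll": 0}, {"x": 0, "y": 0, "z": 0, "roll": 0}], "fingers": 0}}

```text
time: 7.53
tool_pos: [563.6, 181.3, 34.8]
tcp_rot: [3.142, 0.0, 0.141]
contact_force: [0.1, 1.0, -0.1]
grip_width: 19.9
```

Call:
{"fn": "arm_command", "kwargs": {"targets": [{"x": 0, "y": 0, "z": 0.1, "roll": 0}, {"x": 0, "y": 0, "z": 0.2, "roll": 0}, {"x": 0, "y": 0, "z": 0.3, "roll": 0}, {"x": 0, "y": 0, "z": 0.4, "roll": 0}, {"x": 0, "y": 0, "z": 0.5, "roll": 0}, {"x": 0, "y": 0, "z": 0.5, "roll": 0}, {"x": 0, "y": 0, "z": 0.5, "roll": 0}]}}

```text
time: 8.12
tool_pos: [563.6, 181.3, 39.7]
tcp_rot: [3.141, 0.0, 0.141]
contact_force: [0.3, 0.2, -6.0]
grip_width: 20.2
```

```bash
python3 ft.py c
```

```text
mean [ 3.10000e-02 -4.90000e-02 -6.13400e+00  3.00000e-02  1.00000e-03
  6.00000e-03  5.63604e+02  1.81310e+02  3.97000e+01]
sd [0.417 0.307 0.708 0.036 0.035 0.017 0.023 0.013 0.015] 19.816109246799293 8.4667
```

View pics/cs.png

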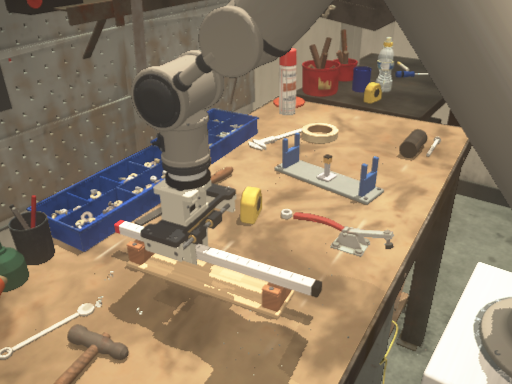

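View pics/cw.png

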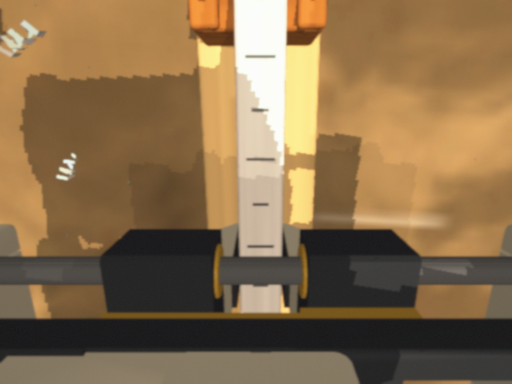

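Call:
{"fn": "arm_command", "kwargs": {"targets": [{"x": 0, "y": 0, "z": 0.5, "roll": 0}, {"x": 0, "y": 0, "z": 1.2, "roll": 0}, {"x": 0, "y": 0, "z": 2.2, "roll": 0}, {"x": 0, "y": 0, "z": 3.2, "roll": 0}, {"x": 0, "y": 0, "z": 4, "roll": 0}, {"x": 0, "y": 0, "z": 4.3, "roll": 0}, {"x": 0, "y": 0, "z": 4.3, "roll": 0}, {"x": 0, "y": 0, "z": 4.3, "roll": 0}]}}

```text
time: 9.23
tool_pos: [563.6, 181.3, 83.0]
tcp_rot: [3.142, -0.0, 0.141]
contact_force: [-0.0, -0.4, -6.2]
grip_width: 19.8
```

```bash
sed -i 's/range(8)/range(int(sys.argv[2]) if len(sys.argv)>2 else 8)/;1i import sys' ft.py; python3 ft.py d 50
```

```text
mean [ 9.80000e-02  1.44000e-01 -6.13300e+00  1.60000e-02 -2.00000e-03
 -1.00000e-03  5.63594e+02  1.81313e+02  8.26700e+01]
sd [0.489 0.465 0.504 0.03  0.028 0.025 0.115 0.029 0.179] 19.6534137971239 11.6833
```

View pics/ds.png

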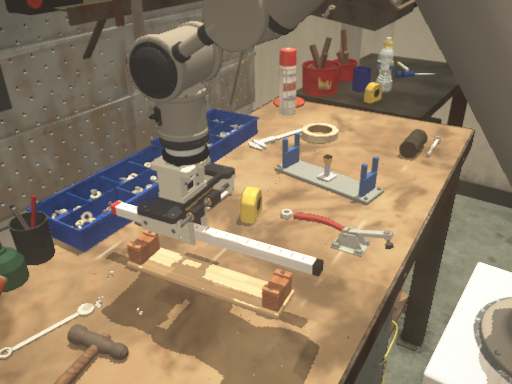

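Averaged over 50 samples in the air, My is −0.002 N·m, so the grip is within about 1 mm of the balance point. The scene picture shows the bar level and clear of the cradle. Next I'll carry it high towards the stand and stop beside it to look.

Call:
{"fn": "arm_command", "kwargs": {"targets": [{"x": 0, "y": 0, "z": 2, "roll": 0}, {"x": 0, "y": 0, "z": 4, "roll": 0}, {"x": 0, "y": 0, "z": 6, "roll": 0}, {"x": -0.5, "y": -2, "z": 7.5, "roll": -0.02}, {"x": -1, "y": -5, "z": 7.7, "roll": -0.05}, {"x": -2, "y": -8, "z": 7.7, "roll": -0.08}, {"x": -3, "y": -11, "z": 7.7, "roll": -0.11}, {"x": -4, "y": -14, "z": 7.7, "roll": -0.14}]}}

```text
time: 12.45
tool_pos: [523.0, 40.2, 159.9]
tcp_rot: [3.141, -0.0, -0.0]
contact_force: [0.2, 0.0, -6.4]
grip_width: 19.5
```

Call:
{"fn": "arm_command", "kwargs": {"targets": [{"x": -0.7, "y": -3, "z": 0, "roll": -0.03}, {"x": -1.4, "y": -6, "z": 0, "roll": -0.06}, {"x": -2.1, "y": -9, "z": 0, "roll": -0.09}, {"x": -2.8, "y": -12, "z": 0, "roll": -0.106}, {"x": -3.5, "y": -15, "z": 0, "roll": -0.106}, {"x": -4, "y": -18, "z": 0, "roll": -0.106}, {"x": -4, "y": -21, "z": 0, "roll": -0.106}, {"x": -4, "y": -23, "z": 0, "roll": -0.106}]}}

```text
time: 13.12
tool_pos: [483.3, -191.5, 160.1]
tcp_rot: [3.14, -0.001, -0.107]
contact_force: [0.6, 0.3, -6.5]
grip_width: 19.8
```

Call:
{"fn": "arm_command", "kwargs": {"targets": [{"x": 0, "y": 0, "z": 0, "roll": 0}, {"x": 0, "y": 0, "z": 0, "roll": 0}, {"x": 0, "y": 0, "z": 0, "roll": 0}]}}

```text
time: 13.37
tool_pos: [483.4, -188.2, 159.7]
tcp_rot: [-3.141, 0.001, -0.106]
contact_force: [-0.3, 0.2, -6.2]
grip_width: 20.0
```

```bash
python3 - <<'E'
from plant import bot
from h import *
o=bot.get_obs();c=wristcam(bot.capture("wrist"),o);print(o["tool_pos"],o["tcp_rot"],o["contact_force"],o["moment"],o["grip_width"])
cv2.imwrite("pics/e.png",c["img"])
import pickle;pickle.dump(c,open("e.pkl","wb"))
print(proj(c,(541,-285.5,70)),proj(c,(542,-287,0)))
E
```

```text
[ 483.38446029 -188.17050467  159.65342153] [-3.14101727e+00  5.03783711e-04 -1.05529378e-01] [-0.32889894  0.20352059 -6.22188072] [ 0.07329852 -0.00481435  0.0053248 ] 20.002534974436163
[376.9352908  114.01015011] [352.66946237 111.74824728]
```

View pics/e.png

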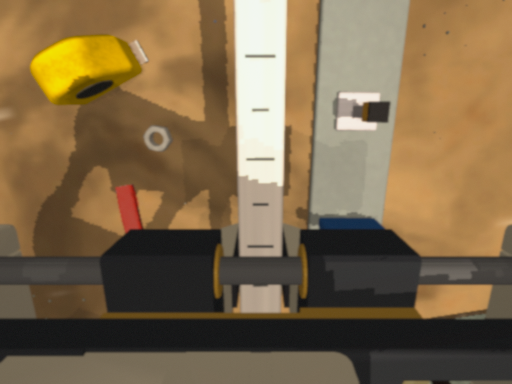

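The pad shows as a dark square at about (377,111). The white square at (357,111) is at the foot of the post.

```bash
python3 - <<'E'
from h import *
import pickle
c=pickle.load(open("e.pkl","rb"));im=c["img"]
hsv=cv2.cvtColor(im,cv2.COLOR_BGR2HSV);roi=im[85:140,325:400]
h=hsv[85:140,325:400]
for t in(40,55,70):
    print(t,[(b[0]+[325,85],b[1]) for b in blobs(h[...,2]<t)])
cv2.imwrite("pics/e2.png",cv2.resize(roi,None,fx=8,fy=8,interpolation=cv2.INTER_NEAREST))
# stand plate edges at z=10
m=(hsv[...,1]<50)&(hsv[...,2]>90)&(hsv[...,2]<235)
for r in(10,30,50,70,150,170,190):
    xs=np.where(m[r,295:420])[0]+295;a,b=onz(c,(xs.min()-.5,r),10),onz(c,(xs.max()+.5,r),10);print(r,xs.min(),xs.max(),((a+b)/2).round(1),np.linalg.norm(a-b).round(1))
E
```

```text
40 []
55 [(array([377.6, 111.4]), [43, 18, 20, 18, 307])]
70 [(array([377.5, 111.5]), [42, 18, 22, 18, 355])]
10 321 407 [ 629.3 -296.3   10. ] 77.7
30 319 404 [ 613.4 -293.8   10. ] 78.0
50 318 402 [ 596.8 -292.2   10. ] 78.3
70 318 399 [ 579.7 -290.5   10. ] 76.8
150 313 389 [ 505.4 -281.5   10. ] 77.1
170 312 386 [ 485.2 -279.    10. ] 76.5
190 311 384 [ 464.2 -276.8   10. ] 76.8
```

View pics/e2.png

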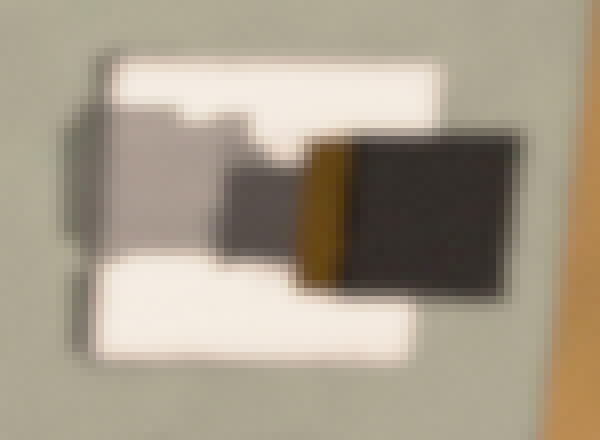

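```bash
python3 - <<'E'
from h import *
import pickle
c=pickle.load(open("e.pkl","rb"))
print(onz(c,(378,111.4),70))
P=np.array([[629.3,-296.3],[613.4,-293.8],[596.8,-292.2],[579.7,-290.5],[505.4,-281.5],[485.2,-279],[464.2,-276.8]])
s=np.polyfit(P[:,0],P[:,1],1);print(np.arctan(s[0]),np.polyval(s,542))
E
```

```text
[ 542.8912032  -286.33213997   70.        ]
-0.11683055534615047 -285.8158282462168
```

Call:
{"fn": "arm_command", "kwargs": {"targets": [{"x": 1, "y": -1.6, "z": 0, "roll": -0.004}, {"x": 2, "y": -3.2, "z": 0, "roll": -0.004}, {"x": 3, "y": -4.9, "z": 0, "roll": -0.004}, {"x": 4, "y": -6.6, "z": 0, "roll": -0.004}, {"x": 5, "y": -8.3, "z": 0, "roll": -0.004}, {"x": 5.9, "y": -9.8, "z": 0, "roll": -0.004}, {"x": 5.9, "y": -9.8, "z": 0, "roll": -0.004}, {"x": 5.9, "y": -9.8, "z": 0, "roll": -0.004}]}}

```text
time: 14.08
tool_pos: [542.9, -285.9, 159.2]
tcp_rot: [-3.141, 0.001, -0.109]
contact_force: [0.3, 0.2, -6.4]
grip_width: 19.9
```

Call:
{"fn": "arm_command", "kwargs": {"targets": [{"x": 0, "y": 0, "z": -1, "roll": 0}, {"x": 0, "y": 0, "z": -2.5, "roll": 0}, {"x": 0, "y": 0, "z": -4, "roll": 0}, {"x": 0, "y": 0, "z": -5, "roll": 0}, {"x": 0, "y": 0, "z": -5.5, "roll": 0}, {"x": 0, "y": 0, "z": -5.5, "roll": 0}, {"x": 0, "y": 0, "z": -5.5, "roll": 0}]}}

```text
time: 14.67
tool_pos: [542.8, -286.4, 104.9]
tcp_rot: [3.141, -0.0, -0.109]
contact_force: [-0.0, -0.6, -5.3]
grip_width: 19.9
```

```bash
python3 ft.py f 6; python3 -c "
from plant import bot;import cv2
print(bot.get_obs()['tcp_rot']);cv2.imwrite('pics/ft.png',cv2.resize(bot.capture('top')['img'][140:320,280:440],None,fx=3,fy=3))"
```

```text
mean [ 1.06000e-01 -3.95000e-01 -6.43900e+00  3.20000e-02  8.00000e-03
  4.00000e-03  5.43036e+02 -2.86801e+02  1.05499e+02]
sd [0.652 0.389 0.622 0.026 0.022 0.016 0.133 0.203 0.286] 19.665658636433445 14.9167
[ 3.14111530e+00 -7.14071694e-04 -1.09276071e-01]
```

View pics/fs.png

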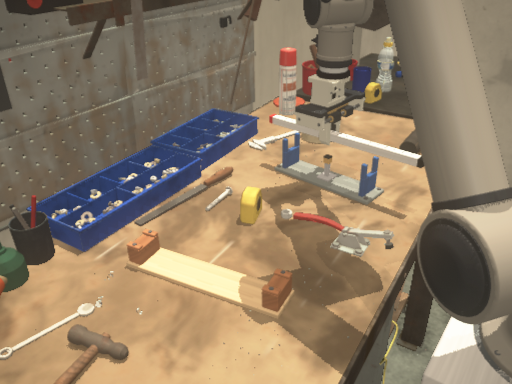

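View pics/fw.png

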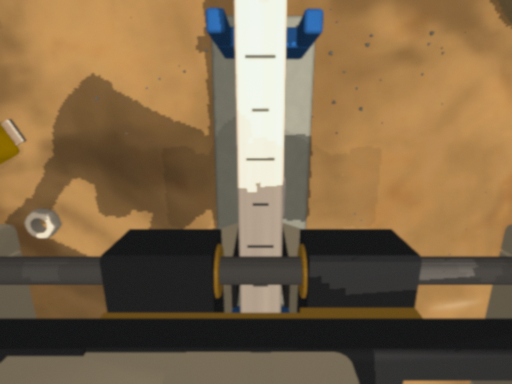

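View pics/ft.png

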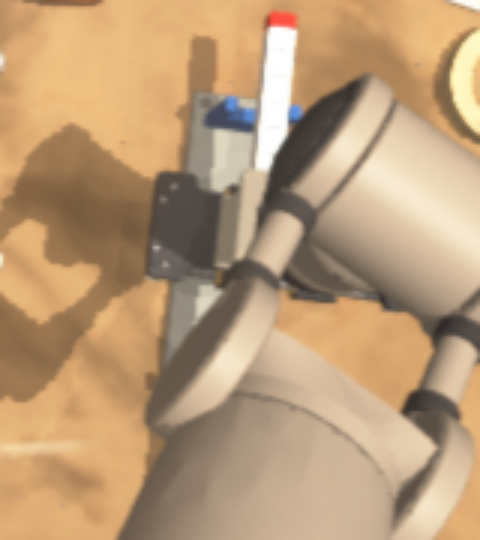

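The wrist view shows the fork prongs at columns 217 and 314, midpoint 265, against the bar at 261. That makes the bar about 2–3 mm to one side, so I'll correct slightly while lowering.

Call:
{"fn": "arm_command", "kwargs": {"targets": [{"x": 0, "y": -0.1, "z": -1, "roll": -0.007}, {"x": 0, "y": -0.1, "z": -2.2, "roll": -0.007}, {"x": 0, "y": -0.1, "z": -3.3, "roll": -0.007}, {"x": 0, "y": -0.1, "z": -4, "roll": -0.007}, {"x": 0, "y": -0.1, "z": -4.2, "roll": -0.007}, {"x": 0, "y": -0.1, "z": -4.2, "roll": -0.007}, {"x": 0, "y": -0.1, "z": -4.2, "roll": -0.007}]}}

```text
time: 15.65
tool_pos: [542.9, -287.8, 62.8]
tcp_rot: [3.141, -0.0, -0.116]
contact_force: [-0.1, -1.3, -6.4]
grip_width: 20.2
```

```bash
python3 ft.py g 8; python3 -c "
import cv2;a=cv2.imread('pics/gs.png')[100:230,230:450];cv2.imwrite('pics/gs2.png',cv2.resize(a,None,fx=3.5,fy=3.5,interpolation=2))"
```

```text
mean [ 2.53000e-01 -1.08000e-01 -6.44700e+00  2.50000e-02  1.80000e-02
  2.00000e-03  5.42954e+02 -2.87877e+02  6.32470e+01]
sd [0.451 0.548 0.257 0.024 0.015 0.03  0.099 0.074 0.183] 19.892935542254747 16.0
```

View pics/gs2.png

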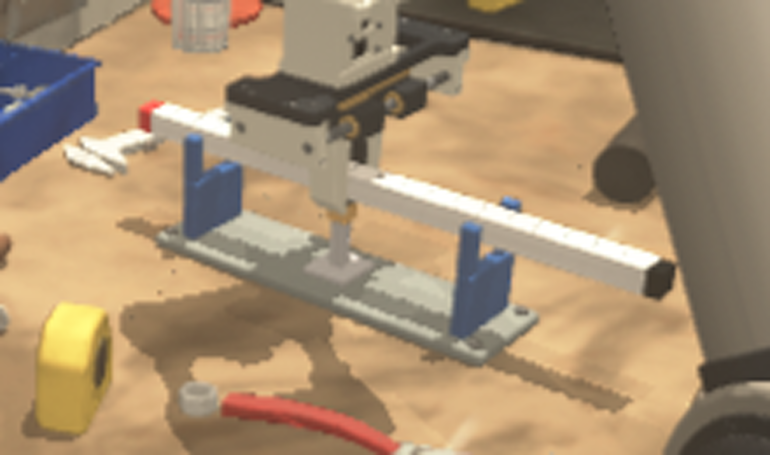

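View pics/gw.png

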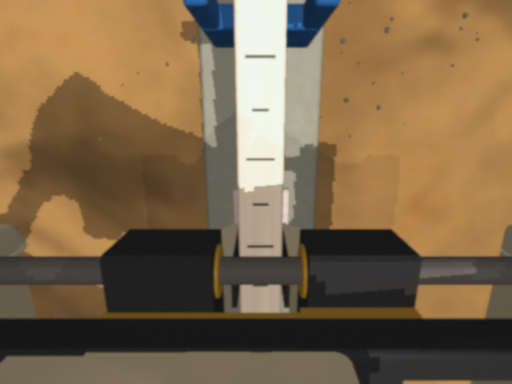

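The bar is centred between the prongs. I'll lower it the last 5 mm slowly.

Call:
{"fn": "arm_command", "kwargs": {"targets": [{"x": 0, "y": 0, "z": -0.1, "roll": 0}, {"x": 0, "y": 0, "z": -0.2, "roll": 0}, {"x": 0, "y": 0, "z": -0.3, "roll": 0}, {"x": 0, "y": 0, "z": -0.4, "roll": 0}, {"x": 0, "y": 0, "z": -0.45, "roll": 0}, {"x": 0, "y": 0, "z": -0.45, "roll": 0}, {"x": 0, "y": 0, "z": -0.45, "roll": 0}]}}

```text
time: 16.68
tool_pos: [542.7, -287.7, 58.6]
tcp_rot: [3.141, -0.0, -0.116]
contact_force: [-2.3, 1.7, -0.9]
grip_width: 20.1
```

```bash
python3 ft.py i 12
```

```text
mean [-1.73600e+00  1.26800e+00 -1.28900e+00  2.13000e-01  3.07000e-01
 -2.00000e-03  5.42641e+02 -2.87672e+02  5.84190e+01]
sd [0.537 0.481 0.724 0.024 0.032 0.025 0.011 0.009 0.093] 19.574207939045575 17.2333
```

The pad now carries about 5 N, but there is roughly 2 N of lateral force, possibly a finger brushing the cap, which has only 2 mm clearance each side. I'll lift, shift 1 mm and reseat.

Call:
{"fn": "arm_command", "kwargs": {"targets": [{"x": 0, "y": 0, "z": 0.2, "roll": 0}, {"x": 0, "y": 0.05, "z": 0.4, "roll": 0}, {"x": 0, "y": 0.12, "z": 0.4, "roll": 0}, {"x": 0, "y": 0.12, "z": 0.4, "roll": 0}, {"x": 0, "y": 0.12, "z": 0.3, "roll": 0}, {"x": 0, "y": 0.12, "z": 0.2, "roll": 0}, {"x": 0, "y": 0.12, "z": 0.1, "roll": 0}, {"x": 0, "y": 0.12, "z": 0, "roll": 0}]}}

```text
time: 18.0
tool_pos: [542.6, -286.4, 58.3]
tcp_rot: [3.142, 0.0, -0.116]
contact_force: [-1.2, 1.8, -1.3]
grip_width: 19.8
```

```bash
python3 ft.py j 12
```

```text
mean [-1.56700e+00  1.29500e+00 -1.48400e+00  2.31000e-01  2.76000e-01
  1.00000e-03  5.42612e+02 -2.86440e+02  5.84460e+01]
sd [0.649 0.448 0.483 0.03  0.046 0.022 0.014 0.012 0.085] 19.57988449286471 18.55
```

The lateral force is the same after the shift, so it is pad friction from the arm settling, not finger contact. Releasing.

Call:
{"fn": "arm_command", "kwargs": {"targets": [{"x": 0, "y": 0, "z": 0, "roll": 0}, {"x": 0, "y": 0, "z": 0, "roll": 0}, {"x": 0, "y": 0, "z": 0, "roll": 0}, {"x": 0, "y": 0, "z": 0, "roll": 0}, {"x": 0, "y": 0, "z": 0, "roll": 0}, {"x": 0, "y": 0, "z": 0, "roll": 0}], "fingers": 0.45}}

```text
time: 19.15
tool_pos: [542.8, -286.6, 58.4]
tcp_rot: [3.141, -0.0, -0.116]
contact_force: [-0.1, 0.2, -0.1]
grip_width: 40.8
```

```bash
python3 ft.py k 12; python3 -c "
import cv2;a=cv2.imread('pics/ks.png')[100:230,230:450];cv2.imwrite('pics/ks2.png',cv2.resize(a,None,fx=3.5,fy=3.5,interpolation=2))"
```

```text
mean [-5.70000e-02 -3.45000e-01 -2.43000e-01  4.00000e-02  1.80000e-02
  5.00000e-03  5.42677e+02 -2.86501e+02  5.82640e+01]
sd [0.339 0.541 0.348 0.038 0.023 0.028 0.05  0.042 0.039] 41.48941704729816 19.7
```

View pics/ks2.png

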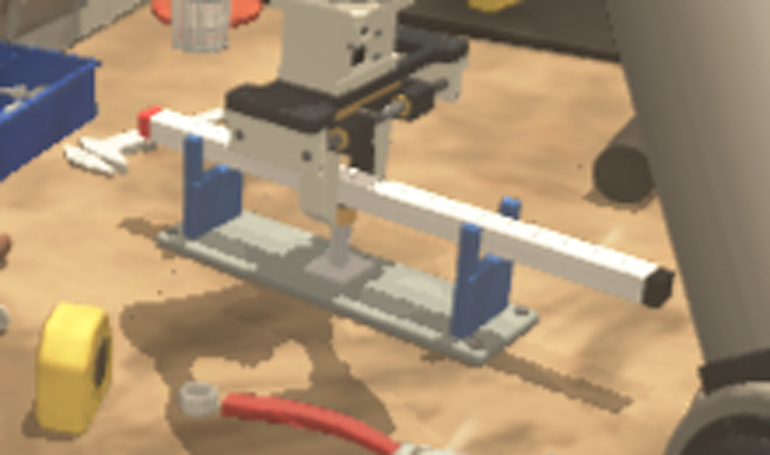

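View pics/kw.png

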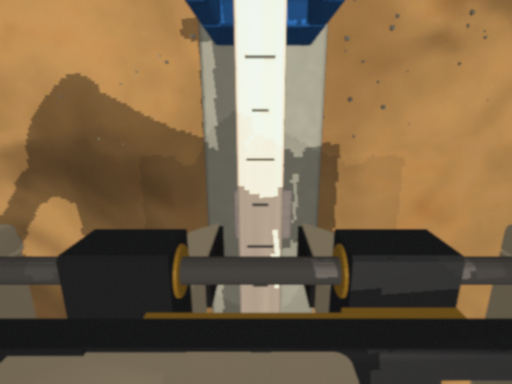

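The bar is released and level: both ends dropped equally compared with the held picture (red 117→122, black 279→286), with no contact force on the tool. I'll retreat straight up.

Call:
{"fn": "arm_command", "kwargs": {"targets": [{"x": 0, "y": 0, "z": 0.5, "roll": 0}, {"x": 0, "y": 0, "z": 1.5, "roll": 0}, {"x": 0, "y": 0, "z": 3, "roll": 0}, {"x": 0, "y": 0, "z": 5, "roll": 0}, {"x": 0, "y": 0, "z": 8, "roll": 0}, {"x": 0, "y": 0, "z": 11, "roll": 0}, {"x": 0, "y": 0, "z": 13, "roll": 0}, {"x": 0, "y": 0, "z": 13, "roll": 0}]}}

```text
time: 20.47
tool_pos: [544.8, -287.9, 194.8]
tcp_rot: [3.136, -0.009, -0.116]
contact_force: [1.0, 0.0, 0.8]
grip_width: 41.0
```

```bash
python3 ft.py l 20; python3 -c "
from h import *
from plant import bot
a=cv2.imread('pics/ls.png')[100:230,230:450];cv2.imwrite('pics/ls2.png',cv2.resize(a,None,fx=3.5,fy=3.5,interpolation=2))
c=bot.capture('scene');cv2.imwrite('pics/lz.png',c['img'])
# predicted ends for level bar mid height 78.5: com at pad, mid 28mm toward black
u=np.array([np.cos(-.116),np.sin(-.116),0]);m=np.array([542.7,-286.5,78.5])-28*u
for s in(210,-210):
  p=proj(c,m+s*u);print(p,(p-[230,100])*3.5)
"
```

```text
mean [ 1.71000e-01  1.43000e-01 -3.19000e-01  2.90000e-02  2.90000e-02
  6.00000e-03  5.42645e+02 -2.86481e+02  1.88414e+02]
sd [0.537 0.444 0.608 0.024 0.025 0.028 0.623 0.41  1.842] 41.574827969894 21.4167
[270.94396588 134.71514736] [143.30388058 121.50301575]
[420.01028888 182.79527967] [665.03601108 289.78347885]
```

View pics/ls2.png

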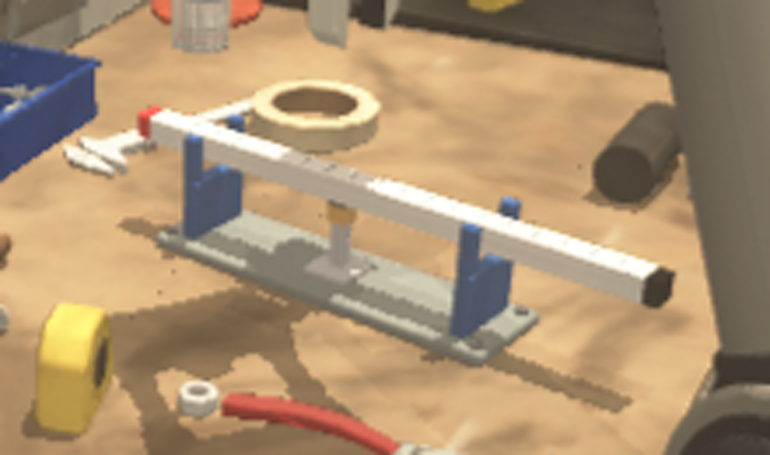

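The bar lies level on the pad alone and clear of both fork stops. Its ends are at (148,122) and (658,286), against (143,122) and (665,290) predicted for a level bar with its middle at 78.5 mm. The gripper is well clear, so I'm handing in.

```bash
python3 -c "
from plant import bot
print(bot.close_job())"
```

```text
the job is handed in; nothing more can be done
None
```

The bar is on the rubber pad, let go and lying level between both forks, and I handed the job in at about 21.5 s; no verdict is reported.

- **Finding the balance point:** I lifted the bar about 3 mm at its middle. The weight was about 6.1–6.6 N, and the wrist moment of 0.178 N·m put the balance point about 28 mm towards the red end. I set the bar down and regripped it there. The moment in the air then averaged −0.002 N·m over 50 readings, which means within about 1 mm.
- **Placing:** I measured the stand with the wrist camera, carried the bar over and lowered it until the pad took about 5 N, then opened the fingers and went straight up.
- **Last checks:** The tool read no contact force. In the scene picture both bar ends were within about 2 pixels of where a level bar with its middle at 78.5 mm should show, with no fork stop touched.
- **What disagreed:** There was about 2 N of sideways force while the bar was still gripped on the pad, and lifting and reseating it 1 mm over did not change it. I took it for pad friction; it was gone after release and the bar did not visibly shift.
- **Bystanders:** Nothing was steered near the tape measure, nut or bolt. I did not measure their positions again at the end.

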